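# Put the mixed-up lacquer practice boards back on their own piles

### The job

In the lacquer workshop the top board of each of the three piles lies on the wrong pile. Put the round, the square and the oblong one each on top of the pile of its own shape, neatly centred and with its sides lined up with the pile; the empty cork mat is free for parking a board on the way. The piles differ in height: lower each board until you feel it touch, set it down gently without dropping or pressing hard, let go, and leave the jar, the dish and the sanding block where they are.

Things in the scene. Friction and masses are not known exactly. Their poses are not given: they have to be found in the camera images.
- round_centre (a point): Loose round board (disc), 64 mm in diameter, 18 mm thick, bare brown wood with a black lacquered upper face, 60 g or so. The point is its centre, half-way up (9 mm above its underside); z is up. At the start it lies flat as the top board of the square pile, turned a little. The boards under it may be wider than it is, so take only the top 18 mm between the fingers.
- square_centre (a point): Loose square board, 58 x 58 mm, 18 mm thick, bare brown wood with a black lacquered upper face, 60 g or so. The point is its centre, half-way up (9 mm above its underside); z is up. At the start it lies flat as the top board of the oblong pile, turned a little. The boards under it may be wider than it is, so take only the top 18 mm between the fingers.
- long_centre (a point): Loose oblong board, 88 mm long (its x axis) by 48 mm wide (its y axis), 18 mm thick, bare brown wood with a black lacquered upper face, 60 g or so. The point is its centre, half-way up (9 mm above its underside); z is up. At the start it lies flat as the top board of the round pile, turned a little. The boards under it may be wider than it is, so take only the top 18 mm between the fingers.
- pile_round: Pile of round boards 64 mm in diameter, same wood and black face, standing in the middle of a 104 mm square plywood tray with a rim 12 mm high. The pile is fixed and does not shift. Its own top face (without the loose board on it) is somewhere between 24 and 54 mm above the table, different at every start. The origin lies on the pile's upright centre line, 54 mm below that top face (so it may lie below the table top); z is up.
- pile_square: Pile of square boards 58 x 58 mm (sides along its x and y axes), same wood and black face, standing in the middle of a 104 mm square plywood tray with a rim 12 mm high. The pile is fixed and does not shift. Its own top face (without the loose board on it) is somewhere between 24 and 54 mm above the table, different at every start. The origin lies on the pile's upright centre line, 54 mm below that top face (so it may lie below the table top); z is up.
- pile_long: Pile of oblong boards 88 mm (its x axis) by 48 mm (its y axis), same wood and black face, standing in the middle of a 104 mm square plywood tray with a rim 12 mm high. The pile is fixed and does not shift. Its own top face (without the loose board on it) is somewhere between 24 and 54 mm above the table, different at every start. The origin lies on the pile's upright centre line, 54 mm below that top face (so it may lie below the table top); z is up.
- cork_mat: Square cork mat 110 x 110 mm, 3 mm thick, fixed, empty: the free spot. Origin at the centre of its underside, on the table.
- varnish_jar: Bystander: closed amber glass jar with a steel cap, 60 mm in diameter, 62 mm tall, beyond the piles. Origin at the centre of its underside.
- dish: Bystander: empty white ceramic dish, 76 mm in diameter, 30 mm tall, beyond the piles. Origin at the centre of its underside.
- sanding_block: Bystander: cork sanding block 60 mm (its x axis) by 100 mm, 30 mm tall, beyond the piles. Origin at the centre of its underside.
Not all that is in view belongs to the job. Leave any pink or yellow look-alike of the pile_round alone. Leave any green look-alike of the part that bears long_centre alone.

How it is judged:
By the outcome, as a careful person would: the job done as asked, in the order asked, and still so for the second after the job is handed in, with the robot touching nothing.
It also fails if it takes over 112 s, if anything falls off the work surface, if the arm or the gripper's body presses on something with over 40 N, if the wrist force passes 120 N, or if a joint passes its speed limit or range.

### The arm

A 6-joint arm with a two-finger parallel gripper is mounted at the origin on the work surface. World frame = base frame: x ahead of the robot, y to its left, z up, the work surface at z = 0. Lengths are in mm, angles in rad, forces in N, time in s.
With the tool pointing down it reaches from about 275 to 750 mm from the base axis. Payload 10.2 kg.
Tool frame: the origin (TCP) lies midway between the tips of the shut fingers; the grasp point (between the pads) lies 19 mm behind it (ctrl.grip_depth is the distance from the TCP to the grasp point, in mm); y points along the fingers, x is the direction in which the jaws open and shut, and the axes are right-handed (so a half turn about y gives the same grasp; the last joint's range is limited). The gripper opens to 85 mm and grips with 20 to 120 N. Pads are 22 mm wide; open, the fingers measure 114 mm over their backs; the gripper's body (76 mm by 85 mm) begins 54 mm behind the grasp point. The pads swing forward as they close: fully open they stand 13 mm farther back than shut.
Start: joints at [-0.223, 0.313, 1.498, -0, 1.331, -0.223], TCP at [525.006, -0.013, 231.294] pointing down, gripper open.
Joint ranges: [-2.94, 2.94], [-0.97, 2.17], [0.19, 2.56], [-1.23, 4.37], [0.02, 3.11], [-2.88, 2.88]. Speed limits (rad/s): [2.39, 2.39, 3.01, 3.14, 3.14, 3.14].

### API

Orientations are given as a unit quaternion [w, x, y, z].
In Python, from rig import ctrl gives the robot as it stands. The module is installed in compiled form; this text tells all that it offers.
- The arm moves only by the tool drive_tool, never from a script. Its arguments are lists of equal length, an entry for each row: "gripper": the closure, from 0 (fully open) to 1 (shut); "offset": the shift along the tool's x, y, z in m, a list of three; "turn": the turn about the tool's y in degrees. In form: {"gripper": [gripper, ...], "offset": [[tx, ty, tz], ...], "turn": [turn, ...]}. A call has 1 to 20 rows; each row shifts and turns the commanded pose from where the row before left it, along the tool's axes as they then stand; what a row does not reach is not made up. A row lasts 1/12 s, in which the tool goes at most 41.7 mm and 7.16 degrees, less where a joint would pass 70% of its speed; a pose out of reach is approached as far as the arm can. A call is refused whole if a number of a shift passes 0.0417 or a number of a turn 7.16, either way. A call with a gripper value outside its range is refused whole. The fingers move at their own pace and stop on an object; "force" is the grip in N (left out, the last holds). Time passes only in rows, so rows that do not move let the fingers close. It gives the time, the measured TCP pose, the force and the opening at its end, in the units of the state.
- ctrl.sense(): the state, without advancing time (a new reading comes with each control period).
- ctrl.capture(name): name is "scene" or "side" or "wrist"; returns (picture, depth): 400x640x3 uint8, red, green, blue; 400x640 float32, mm along the optical axis (not along the pixel's ray), 0 where there is no reading.
- ctrl.camera_params(name): a dict with "fovy" (degrees; the focal length in pixels is half the picture's height over the tangent of half this angle, whatever the lens; pixels are square), "cx", "cy" (the principal point, pixels), "view" (4x4, takes a point from world to camera coordinates); the wrist camera has in their place "tool_from_camera" (4x4, takes a point from camera to tool coordinates, whose origin is the TCP and whose axes are the tool frame's). Camera axes: x right, y down, z forward; pixel columns grow to the right and rows downward; lengths in mm; the calibration is good to about 2 mm. The wrist camera is an equidistant fisheye: a pixel r from the principal point sees the ray r / f radians off the axis. A picture is of the moment at which its call begins: read the wrist's pose just before it. camera_params takes no time and is no camera call.
- ctrl.finish_job(): hands the job in, once; it reports no verdict.
Trained networks look in the newest picture that a camera, given by its name, has taken for a name from the list of things; names that differ only in an ending like _2 or _b are one class to them, and where a whole thing is asked for, a point or a joint stands for the part that bears it (a point fixed in the world has none). Each returns a list of dicts, best first, with "score" (0 to 1); they miss things now and then, are a little off and sometimes report something else, mostly with a low value. They report only what shows in the picture. A call takes as long as a camera call. They do not tell look-alikes from the thing itself.
- ctrl.boxes_of(camera, query): "centre" ([x, y, z] in mm, in the coordinates of the camera as it stood for that picture, good to about 4 mm: the middle of the surface that is visible of it).
- ctrl.regions_of(camera, query): "mask" (400x640 bool, what is visible of it).
- ctrl.pinpoint(camera, query): "centre" ([x, y, z] in mm, in the coordinates of the camera as it stood for that picture, good to about 4 mm: a listed point, or the origin of a listed thing).
The state is a dict: "time_s": time; "joints": joint angles; "dq": joint speeds; "tau": joint torques, N m; "eef_pos": TCP position; "ee_rot": TCP orientation; "force": force on the tool from outside, world axes, zero at the start; "wrist_torque": the same for the moment, N m; "grip_width": opening from 0.0 (shut) to 1.0 (fully open).
Only numpy, scipy, OpenCV 4.12 (cv2) and the standard library are available. Lean on these libraries where they do the work, as an engineer would, in place of code of your own. Each camera call takes 0.05 s, during which the arm holds its last target.

## Working session

There is one attempt and no reset: what is moved stays moved. The work goes in short steps, Python scripts to look and compute and a tool call to move; the robot and the scene stay as the last step left them, time stands still between calls to the robot, and variables do not carry over. Pictures are saved under pics/ and viewed, and the job is handed in when it is done.

Besides the shell and the picture viewer there is one more tool, called after "Call:" as a command line: name --pt "numbers of a row" for each row, then --argument value for the rest. drive_tool: Moves the arm, as the interface text tells. Its arguments: {"type":"object","properties":{"gripper":{"type":"array","items":{"type":"number"}},"offset":{"type":"array","items":{"type":"array","items":{"type":"number"}}},"turn":{"type":"array","items":{"type":"number"}},"force":{"type":"number"}},"required":["gripper","offset","turn"]}

```bash
mkdir -p pics
cat > h.py <<'E'
import numpy as np, cv2
from rig import ctrl
def save(n,im): cv2.imwrite('pics/'+n+'.png',cv2.cvtColor(im,cv2.COLOR_RGB2BGR))
E
python3 - <<'E'
from h import *
s=ctrl.sense(); print({k:np.round(v,3) for k,v in s.items()})
for n in ('scene','side','wrist'):
    im,d=ctrl.capture(n); save(n+'0',im); np.savez('pics/'+n+'0.npz',im=im,d=d)
    print(n,{k:np.round(v,4).tolist() for k,v in ctrl.camera_params(n).items()})
E
```

```text
{'time_s': np.float64(0.0), 'joints': array([-0.223,  0.313,  1.498, -0.   ,  1.331, -0.223]), 'dq': array([ 0.   , -0.001, -0.   ,  0.   ,  0.   , -0.001]), 'tau': array([-1.0000e-03, -4.1226e+01, -2.5974e+01, -0.0000e+00,  4.0000e-03,
       -0.0000e+00]), 'eef_pos': array([5.24731e+02, 4.90000e-02, 2.30733e+02]), 'ee_rot': array([ 0.707, -0.707,  0.   ,  0.   ]), 'force': array([ 0.034, -0.733, -0.675]), 'wrist_torque': array([ 0.016,  0.039, -0.008]), 'grip_width': np.float64(0.999)}
scene {'fovy': 48.9378, 'cx': 327.2569, 'cy': 193.7295, 'view': [[-0.3189, 0.9477, 0.0109, 101.7556], [0.7479, 0.2587, -0.6114, -336.7792], [-0.5822, -0.1868, -0.7913, 1482.6041], [0.0, 0.0, 0.0, 1.0]]}
side {'fovy': 43.4104, 'cx': 318.6605, 'cy': 190.0855, 'view': [[0.8731, -0.4872, 0.0204, -397.367], [-0.3481, -0.6519, -0.6737, 258.0999], [0.3415, 0.5811, -0.7388, 907.6753], [0.0, 0.0, 0.0, 1.0]]}
wrist {'fovy': 65.7065, 'cx': 318.0815, 'cy': 199.7268, 'tool_from_camera': [[1.0, 0.0002, 0.0002, 0.1372], [-0.0002, -0.258, 0.9661, -143.1329], [0.0003, -0.9661, -0.258, 66.569], [0.0, 0.0, 0.0, 1.0]]}
```

View pics/scene0.png

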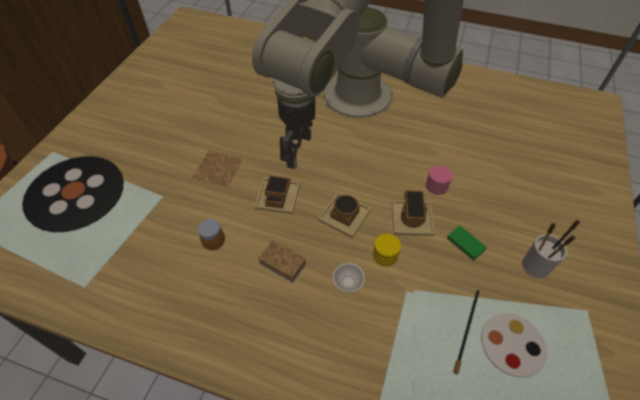

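View pics/side0.png

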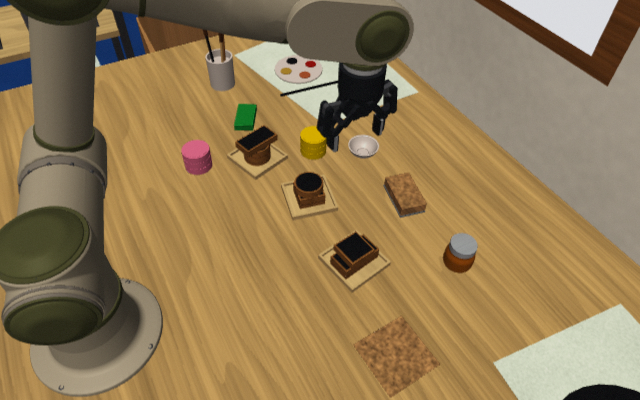

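View pics/wrist0.png

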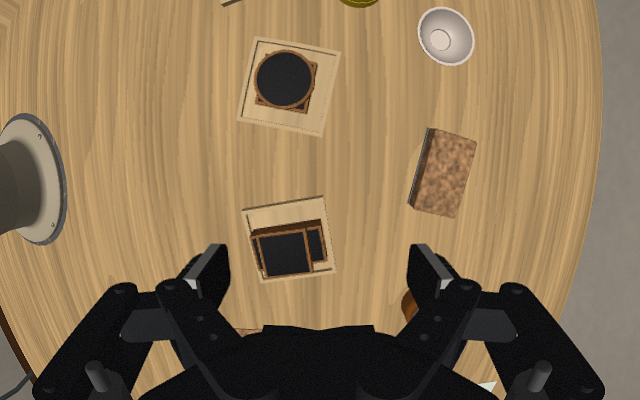

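```bash
cat >> h.py <<'E'
from scipy.spatial.transform import Rotation as Rn
def rot(q): return Rn.from_quat([q[1],q[2],q[3],q[0]]).as_matrix()
def world_T(name,s=None):
    p=ctrl.camera_params(name)
    if name!='wrist': return np.linalg.inv(np.array(p['view'])),p
    s=s or ctrl.sense(); T=np.eye(4);T[:3,:3]=rot(s['ee_rot']);T[:3,3]=s['eef_pos']
    return T@np.array(p['tool_from_camera']),p
def cloud(name,d,s=None):
    T,p=world_T(name,s); f=200/np.tan(np.radians(p['fovy'])/2)
    v,u=np.mgrid[0:400,0:640].astype(float); x=u-p['cx'];y=v-p['cy']
    if name=='wrist':
        r=np.hypot(x,y)+1e-9; k=np.tan(np.minimum(r/f,1.5))/r; x=x*k;y=y*k
    else: x/=f;y/=f
    P=np.stack([x*d,y*d,d*1.0],-1)
    W=P@T[:3,:3].T+T[:3,3]; W[d<=0]=np.nan
    return W
def net(name,q,fn='pinpoint',s=None):
    T,_=world_T(name,s)
    return [(round(r['score'],2),np.round(T[:3,:3]@np.array(r['centre'])+T[:3,3],1).tolist()) for r in getattr(ctrl,fn)(name,q)]
E
python3 - <<'E'
from h import *
for n in ('side','wrist'):
    for q in ('round_centre','square_centre','long_centre','pile_round','pile_square','pile_long','cork_mat'):
        print(n,q,net(n,q)[:3])
E
```

```text
side round_centre [(0.72, [490.7, 108.3, 44.1])]
side square_centre [(0.91, [483.1, -90.6, 35.9])]
side long_centre [(0.81, [440.7, 278.2, 55.7]), (0.74, [476.9, 429.4, 11.3]), (0.54, [680.5, 3.7, 3.5])]
side pile_round [(0.98, [574.6, 237.7, -0.8]), (0.9, [305.3, 325.8, 5.2]), (0.89, [440.8, 281.1, -3.0])]
side pile_square [(0.61, [489.4, 104.9, -18.2])]
side pile_long [(0.87, [492.7, -87.1, -25.6])]
side cork_mat [(0.73, [449.7, -288.4, 1.4])]
wrist round_centre [(0.64, [487.8, 109.3, 41.6])]
wrist square_centre [(0.29, [678.1, 7.3, 2.0])]
wrist long_centre []
wrist pile_round []
wrist pile_square []
wrist pile_long [(0.79, [488.6, -85.5, -20.8])]
wrist cork_mat []
```

Call:
drive_tool --gripper '[0,0,0,0,0,0,0,0]' --pt "-0.014 0 0.036" --pt "-0.014 0 0.036" --pt "-0.014 0 0.036" --pt "-0.014 0 0.036" --pt "-0.014 0 0.036" --pt "-0.014 0 0.036" --pt "0 0 0" --pt "0 0 0" --turn '[0,0,0,0,0,0,0,0]'

```text
time_s: 1.52
eef_pos: [440.3, 217.3, 231.4]
ee_rot: [-0.707, 0.707, 0.001, -0.001]
force: [0.6, -0.4, 1.2]
grip_width: 1.003
```

```bash
cat > look.py <<'E'
import sys
from h import *
n=sys.argv[1]
s=ctrl.sense(); im,d=ctrl.capture('wrist'); save(n,im)
np.savez('pics/'+n+'.npz',im=im,d=d,W=cloud('wrist',d,s))
print(s['time_s'],s['eef_pos'],s['ee_rot'],s['force'])
for q in sys.argv[2:]: print(q,net('wrist',q,s=s)[:3])
E
python3 look.py w1 long_centre pile_round round_centre pile_square
```

```text
1.5167 [440.31949655 217.33517226 231.41670998] [-0.70708951  0.707122    0.00129313 -0.00110824] [ 0.58668167 -0.435616    1.16926139]
long_centre [(0.86, [445.6, 281.2, 58.3]), (0.74, [474.9, 424.2, 11.5])]
pile_round [(0.96, [309.2, 324.2, 0.5]), (0.73, [576.0, 241.0, 2.6])]
round_centre [(0.7, [488.6, 110.6, 40.8])]
pile_square [(0.74, [489.1, 108.7, -23.6])]
```

View pics/w1.png

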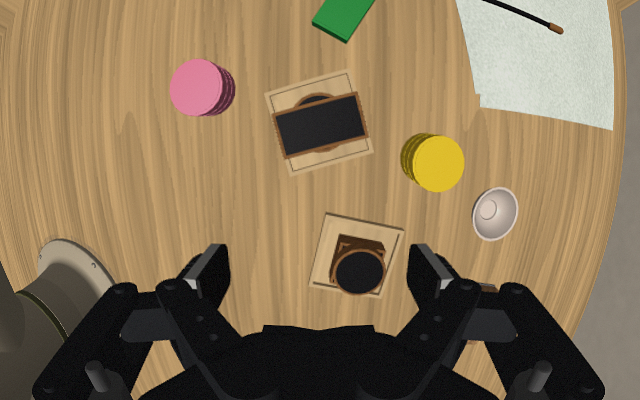

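```bash
cat >> h.py <<'E'
def layers(W,c,R=75):
    m=(np.hypot(W[...,0]-c[0],W[...,1]-c[1])<R)
    h,e=np.histogram(W[m][:,2],bins=np.arange(-10,110,2)); return {int(a):int(b) for a,b in zip(e,h) if b>25}
def fit(W,c,z,tol=4,R=75):
    """min-area rect and circle of points of layer z near c, in world xy"""
    m=(np.hypot(W[...,0]-c[0],W[...,1]-c[1])<R)&(abs(W[...,2]-z)<tol)
    m=m.astype(np.uint8); n,l,st,_=cv2.connectedComponentsWithStats(m)
    if n<2: return None
    m=l==1+np.argmax(st[1:,4]); P=W[m][:,:2].astype(np.float32)
    r=cv2.minAreaRect(P); ci=cv2.minEnclosingCircle(P)
    return dict(n=len(P),z=round(float(np.median(W[m][:,2])),1),rect=np.round(np.r_[r[0],r[1],r[2]],1).tolist(),circ=np.round(np.r_[ci[0],ci[1]],1).tolist(),mean=P.mean(0).round(1).tolist())
E
python3 - <<'E'
from h import *
W=np.load('pics/w1.npz')['W']
c=(443,280); print(layers(W,c)); W=W
print('long',fit(W,c,67)); print('tray',fit(W,c,12,3,80))
c=(488,108); print(layers(W,c)); print('round',fit(W,c,50)); print('tray',fit(W,c,12,3,80))
W=np.load('pics/wrist0.npz')['W'] if 'W' in np.load('pics/wrist0.npz') else None
E
```

```text
{-2: 969, 0: 2947, 2: 199, 4: 1407, 6: 646, 8: 44, 10: 288, 12: 782, 14: 30, 48: 173, 50: 139, 66: 1573, 68: 2626, 70: 31}
long {'n': 4245, 'z': 68.2, 'rect': [442.0, 278.7, 88.9, 48.9, 15.5], 'circ': [442.0, 278.9, 49.4], 'mean': [441.79998779296875, 278.70001220703125]}
tray {'n': 577, 'z': 12.5, 'rect': [430.3, 317.4, 104.5, 28.3, 16.4], 'circ': [430.6, 316.3, 53.8], 'mean': [428.3999938964844, 323.8999938964844]}
{-2: 554, 0: 2255, 2: 175, 4: 1276, 6: 605, 8: 132, 10: 308, 12: 793, 14: 56, 16: 42, 18: 44, 20: 31, 22: 33, 24: 31, 32: 29, 34: 110, 36: 45, 38: 27, 40: 34, 42: 30, 44: 30, 46: 39, 48: 34, 50: 84, 52: 1379, 54: 525}
round {'n': 1536, 'z': 53.2, 'rect': [489.2, 110.3, 63.1, 63.1, 10.9], 'circ': [489.0, 109.8, 32.4], 'mean': [488.1000061035156, 112.80000305175781]}
tray {'n': 1118, 'z': 12.5, 'rect': [489.2, 107.9, 105.4, 105.3, 77.6], 'circ': [489.1, 107.1, 72.7], 'mean': [489.20001220703125, 116.5999984741211]}
```

Call:
drive_tool --gripper '[0,0,0,0,0,0,0,0,0,0,0,0,0,0,0]' --pt "0.0006 0 0.0205" --pt "0.0006 0 0.0205" --pt "0.0006 0 0.0205" --pt "0 0.01 0" --pt "0 0.01 0" --pt "0 0.01 0" --pt "0 0.01 0" --pt "0 0.01 0" --pt "0 0.01 0" --pt "0 0.01 0" --pt "0 0.01 0" --pt "0 0.01 0" --pt "0 0.01 0" --pt "0 0.01 0" --pt "0 0 0" --turn '[0,0,0,6.8,6.8,6.8,6.8,6.8,6.8,6.8,6.8,6.8,6.8,6.8,0]'

```text
time_s: 3.02
eef_pos: [442.5, 276.4, 119.6]
ee_rot: [-0.56, 0.561, -0.432, 0.43]
force: [0.5, 0.2, -0.2]
grip_width: 1.002
```

```bash
python3 look.py w2 long_centre
python3 - <<'E'
from h import *
W=np.load('pics/w2.npz')['W']
c=(443,280); print(layers(W,c)); 
print('long',fit(W,c,67)); print('tray',fit(W,c,12,3,80))
s=ctrl.sense();print(s['joints'],rot(s['ee_rot']).round(3))
E
```

```text
3.0167 [442.49294067 276.36060659 119.5899608 ] [-0.55952959  0.56144728 -0.43171518  0.4304946 ] [ 0.51571621  0.23701285 -0.21832982]
long_centre [(0.72, [473.9, 426.0, 13.2]), (0.64, [439.5, 279.8, 57.7])]
{-2: 1251, 0: 4807, 2: 181, 4: 2861, 6: 1108, 8: 136, 10: 610, 12: 1759, 14: 27, 48: 260, 50: 232, 52: 28, 54: 36, 60: 34, 62: 30, 66: 3250, 68: 5582}
long {'n': 8880, 'z': 68.2, 'rect': [441.8, 278.7, 88.7, 48.5, 15.1], 'circ': [441.9, 278.6, 49.8], 'mean': [445.20001220703125, 279.5]}
tray {'n': 2462, 'z': 12.5, 'rect': [441.1, 281.0, 105.3, 104.9, 17.0], 'circ': [441.3, 280.8, 73.0], 'mean': [452.29998779296875, 284.1000061035156]}
[ 3.34064408e-01  4.21603435e-01  1.64999691e+00 -7.65684285e-07
  1.07032358e+00  1.63694809e+00] [[ 0.265 -0.     0.964]
 [-0.964 -0.     0.265]
 [ 0.    -1.    -0.   ]]
```

View pics/w2.png

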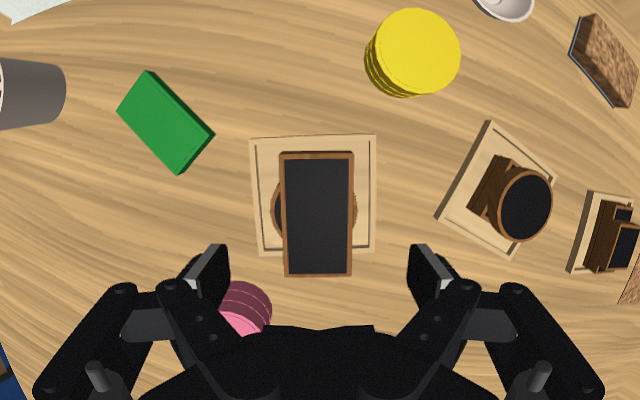

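Call:
drive_tool --gripper '[0,0,0,0,0]' --pt "-0.0024 0.015 0" --pt "0 0.02 0" --pt "0 0.02 0" --pt "0 0.005 0" --pt "0 0 0" --turn '[0.3,0,0,0,0]'

```text
time_s: 3.53
eef_pos: [442.0, 279.5, 60.9]
ee_rot: [-0.561, 0.561, -0.431, 0.43]
force: [0.1, 0.2, -0.4]
grip_width: 1.003
```

Call:
drive_tool --gripper '[0,0,0.3,1,1,1,1,1]' --pt "0 0.006 0" --pt "0 0.003 0" --pt "0 0 0" --pt "0 0 0" --pt "0 0 0" --pt "0 0 0" --pt "0 0 0" --pt "0 0 0" --turn '[0,0,0,0,0,0,0,0]' --force 20

```text
time_s: 4.2
eef_pos: [442.5, 279.9, 52.8]
ee_rot: [0.561, -0.56, 0.431, -0.431]
force: [-0.2, -0.5, 5.7]
grip_width: 0.557
```

```bash
python3 look.py w3
python3 - <<'E'
from h import *
W=np.load('pics/w3.npz')['W']
c=(443,280); print(layers(W,c)); 
print('long',fit(W,c,68)); print('tray',fit(W,c,12,3,80))
E
```

```text
4.2 [442.49867742 279.93366229  52.84298105] [ 0.56093656 -0.56033772  0.43070816 -0.43111749] [-0.17246272 -0.49540441  5.6535989 ]
{-2: 1952, 0: 7249, 2: 180, 4: 3607, 6: 1211, 8: 177, 10: 819, 12: 2256, 14: 27, 48: 75, 50: 27, 52: 53, 54: 113, 56: 57, 58: 56, 60: 131, 62: 99, 64: 148, 66: 5913, 68: 10259, 70: 200, 72: 159, 74: 162, 76: 191, 78: 178, 80: 200, 82: 203, 84: 186, 86: 182, 88: 157, 90: 191, 92: 472, 94: 130, 96: 104, 98: 181, 100: 305, 102: 444, 104: 447, 106: 552}
long {'n': 16389, 'z': 68.2, 'rect': [444.8, 281.7, 81.9, 60.5, 14.8], 'circ': [446.0, 282.1, 45.6], 'mean': [450.20001220703125, 283.3999938964844]}
tray {'n': 3147, 'z': 12.4, 'rect': [458.4, 286.2, 69.1, 105.0, 16.5], 'circ': [458.0, 286.2, 62.1], 'mean': [472.79998779296875, 289.70001220703125]}
```

View pics/w3.png

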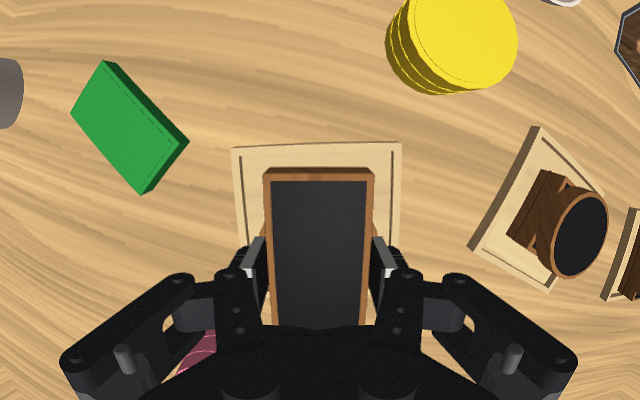

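Call:
drive_tool --gripper '[1,1,1,1,1,1,1]' --pt "0 0 0" --pt "0 -0.005 0" --pt "0 -0.015 0" --pt "0 -0.03 0" --pt "0 -0.03 0" --pt "0 -0.03 0" --pt "0 0 0" --turn '[0,0,0,0,0,0,0]' --force 30

```text
time_s: 4.83
eef_pos: [444.2, 280.6, 167.9]
ee_rot: [0.563, -0.558, 0.429, -0.433]
force: [-0.5, 0.4, 0.2]
grip_width: 0.554
```

```bash
python3 look.py w4
python3 - <<'E'
from h import *
W=np.load('pics/w4.npz')['W']
c=(441,281); print(layers(W,c)); 
print('pile',fit(W,c,50,3,50)); print('long',fit(W,c,177,6)); print('tray',fit(W,c,12,3,80))
E
```

```text
4.8333 [444.20629159 280.63426145 167.89411134] [ 0.56339068 -0.55789479  0.42913011 -0.43265656] [-0.52684571  0.41523016  0.21585644]
{-2: 887, 0: 2922, 2: 136, 4: 1431, 6: 539, 8: 27, 10: 203, 12: 584, 14: 45}
pile {'n': 41, 'z': 49.5, 'rect': [471.0, 289.3, 1.6, 20.5, 14.6], 'circ': [470.4, 289.1, 10.3], 'mean': [470.79998779296875, 289.20001220703125]}
long {'n': 3006, 'z': 182.6, 'rect': [441.6, 283.3, 72.8, 59.9, 7.5], 'circ': [444.8, 282.9, 43.1], 'mean': [431.70001220703125, 280.0]}
tray {'n': 813, 'z': 12.5, 'rect': [477.0, 291.3, 31.6, 105.3, 14.9], 'circ': [475.3, 290.6, 54.0], 'mean': [484.5, 292.0]}
```

View pics/w4.png

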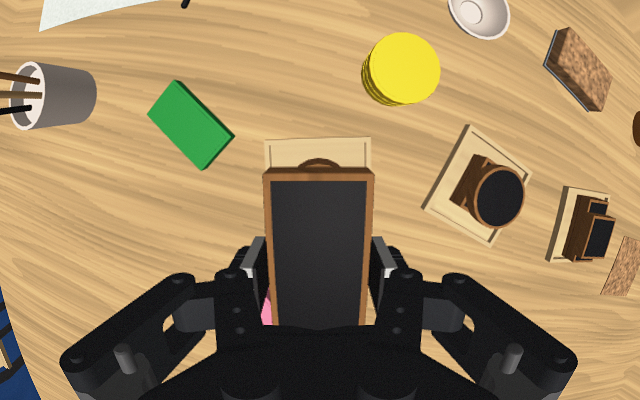

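Call:
drive_tool --gripper '[1,1,1,1,1,1,1,1,1,1,1,1,1,1,1,1,1,1]' --pt "0.015 0 -0.004" --pt "0.03 0 -0.0076" --pt "0.036 0 -0.0092" --pt "0.036 0 -0.0092" --pt "0.036 0 -0.0092" --pt "0.036 0 -0.0092" --pt "0.036 0 -0.0092" --pt "0.036 0 -0.0092" --pt "0.036 0 -0.0092" --pt "0.036 0 -0.0092" --pt "0.036 0 -0.0092" --pt "0.036 0 -0.0092" --pt "0.036 0 -0.0092" --pt "0.036 0 -0.0092" --pt "0.036 0 -0.0092" --pt "0.03 0 -0.0076" --pt "0.007 0 0" --pt "0 0 0" --turn '[0,0,0,0,0,0,0,0,0,0,0,0,0,0,0,0,0,0]'

```text
time_s: 6.38
eef_pos: [448.9, -288.6, 160.9]
ee_rot: [0.56, -0.56, 0.432, -0.431]
force: [-0.0, 0.3, -0.3]
grip_width: 0.554
```

```bash
python3 look.py w5 cork_mat pile_long square_centre
python3 - <<'E'
from h import *
z=np.load('pics/w5.npz');W=z['W']
c=(490,-87); print(layers(W,c)); 
print('sq',fit(W,c,46,4,60)); print('tray',fit(W,c,12,3,80))
im=z['im']; 
c=(450,-288); print(layers(W,c)); print('mat',fit(W,c,3.5,1.5,90))
E
```

```text
6.3833 [ 448.93082561 -288.57270612  160.92375835] [ 0.56017794 -0.55997027  0.43237256 -0.43091523] [-0.02792404  0.27748672 -0.29819359]
cork_mat []
pile_long [(0.85, [490.4, -83.5, -19.4]), (0.32, [488.2, -85.7, 41.3])]
square_centre [(0.83, [485.7, -87.1, 43.3])]
{-2: 970, 0: 2567, 2: 192, 4: 1275, 6: 510, 8: 211, 10: 539, 12: 936, 14: 120, 16: 68, 18: 93, 20: 78, 22: 87, 24: 84, 26: 74, 28: 36, 30: 187, 32: 764, 34: 113, 36: 74, 38: 60, 40: 63, 42: 66, 44: 61, 46: 72, 48: 462, 50: 2248, 52: 161}
sq {'n': 352, 'z': 47.4, 'rect': [489.8, -112.0, 57.7, 7.1, 8.1], 'circ': [489.9, -112.9, 28.9], 'mean': [489.8999938964844, -113.19999694824219]}
tray {'n': 1422, 'z': 12.3, 'rect': [488.4, -86.5, 105.0, 105.9, 9.9], 'circ': [488.2, -86.5, 73.1], 'mean': [491.0, -104.19999694824219]}
{-2: 887, 0: 2970, 2: 3091, 4: 1046}
mat {'n': 3918, 'z': 3.5, 'rect': [478.9, -289.0, 54.8, 111.2, 0.7], 'circ': [477.1, -289.4, 60.8], 'mean': [485.3999938964844, -284.20001220703125]}
```

View pics/w5.png

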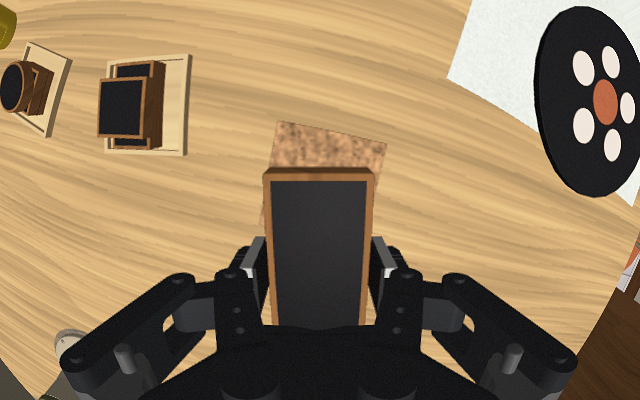

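Call:
drive_tool --gripper '[1,1,1,1,1,1,1,1]' --pt "0 0.025 0" --pt "0 0.035 0" --pt "0 0.035 0" --pt "0 0.03 0" --pt "0 0.015 0" --pt "0 0.005 0" --pt "0 0.002 0" --pt "0 0 0" --turn '[0,0,0,0,0,0,0,0]'

```text
time_s: 7.25
eef_pos: [450.0, -287.1, 16.1]
ee_rot: [-0.561, 0.561, -0.43, 0.431]
force: [0.4, -0.4, -1.3]
grip_width: 0.553
```

Call:
drive_tool --gripper '[1,1,1,1]' --pt "0 0.002 0" --pt "0 0.002 0" --pt "0 0.001 0" --pt "0 0 0" --turn '[0,0,0,0]'

```text
time_s: 7.58
eef_pos: [449.5, -287.5, 10.6]
ee_rot: [-0.561, 0.561, -0.431, 0.431]
force: [0.1, -0.3, -0.7]
grip_width: 0.556
```

Call:
drive_tool --gripper '[1,1,1,1]' --pt "0 0.002 0" --pt "0 0.001 0" --pt "0 0.001 0" --pt "0 0 0" --turn '[0,0,0,0]'

```text
time_s: 7.92
eef_pos: [449.5, -287.4, 6.7]
ee_rot: [-0.561, 0.561, -0.431, 0.431]
force: [-2.7, 1.5, 5.6]
grip_width: 0.548
```

Call:
drive_tool --gripper '[1,1,1]' --pt "0 0.001 0" --pt "0 0 0" --pt "0 0 0" --turn '[0,0,0]'

```text
time_s: 8.17
eef_pos: [449.5, -287.4, 6.7]
ee_rot: [-0.561, 0.561, -0.431, 0.431]
force: [-5.9, 3.9, 16.2]
grip_width: 0.556
```

Call:
drive_tool --gripper '[1,1,0.3,0.2,0,0,0]' --pt "0 -0.0012 0" --pt "0 0 0" --pt "0 0 0" --pt "0 0 0" --pt "0 0 0" --pt "0 -0.015 0" --pt "0 -0.04 0" --turn '[0,0,0,0,0,0,0]'

```text
time_s: 8.75
eef_pos: [447.4, -285.5, 57.9]
ee_rot: [0.561, -0.56, 0.434, -0.428]
force: [0.7, 0.6, -0.4]
grip_width: 1.0
```

Call:
drive_tool --gripper '[0,0,0,0,0,0,0,0,0,0,0,0,0,0,0,0,0,0,0]' --pt "0 -0.04 0" --pt "0 -0.04 0" --pt "-0.0338 0 0.013" --pt "-0.0338 0 0.013" --pt "-0.0338 0 0.013" --pt "-0.0338 0 0.013" --pt "-0.0338 0 0.013" --pt "-0.0338 0 0.013" --pt "-0.0338 0 0.013" --pt "-0.0338 0 0.013" --pt "-0.0338 0 0.013" --pt "-0.0338 0 0.013" --pt "-0.0338 0 0.013" --pt "0 0 0" --pt "0 0 0" --pt "0 0 0" --pt "0 0 0" --pt "0 0 0" --pt "0 0 0" --turn '[0,0,0,0,0,0,0,0,0,0,0,0,0,6.9,6.9,6.9,6.9,0,0]'

```text
time_s: 10.33
eef_pos: [492.0, 108.7, 141.4]
ee_rot: [0.443, -0.443, 0.551, -0.551]
force: [0.1, -0.1, 0.1]
grip_width: 1.001
```

```bash
python3 look.py w6 round_centre pile_square
python3 - <<'E'
from h import *
z=np.load('pics/w6.npz');W=z['W']
c=(489,109); print(layers(W,c)); 
print('rnd',fit(W,c,53,3,60)); print('tray',fit(W,c,12,3,80)); print('pile',fit(W,c,34.5,3,50))
c=(490,-87); print(layers(W,c)); print('sq',fit(W,c,50,3,60))
c=(441,281); print('pileround',fit(W,c,50,3,50))
s=ctrl.sense(); R=rot(s['ee_rot']); print(R.round(3), s['joints'].round(2), np.degrees(np.arctan2(R[1,0],R[0,0])))
E
```

```text
10.3333 [492.02555558 108.67113145 141.41583031] [ 0.44260279 -0.44268447  0.5514454  -0.55139932] [ 0.11576277 -0.08749425  0.08055051]
round_centre [(0.72, [489.2, 107.3, 40.5])]
pile_square []
{-2: 1340, 0: 4669, 2: 150, 4: 3128, 6: 1241, 8: 211, 10: 648, 12: 1608, 14: 49, 20: 43, 26: 37, 32: 45, 34: 284, 36: 55, 48: 28, 50: 144, 52: 3743, 54: 1048}
rnd {'n': 4935, 'z': 53.4, 'rect': [489.5, 109.3, 63.4, 63.0, 12.8], 'circ': [489.4, 109.2, 32.3], 'mean': [490.5, 109.0]}
tray {'n': 2377, 'z': 12.4, 'rect': [489.4, 107.3, 104.9, 104.5, 77.8], 'circ': [489.2, 107.5, 73.1], 'mean': [492.6000061035156, 106.19999694824219]}
pile {'n': 206, 'z': 35.1, 'rect': [508.1, 79.2, 26.1, 12.8, 32.8], 'circ': [504.6, 84.5, 13.1], 'mean': [507.8999938964844, 80.19999694824219]}
{-2: 685, 0: 2882, 2: 233, 4: 1319, 6: 738, 8: 202, 10: 430, 12: 972, 14: 148, 16: 107, 18: 89, 20: 79, 22: 38, 24: 47, 26: 40, 28: 41, 30: 157, 32: 703, 34: 133, 36: 102, 38: 88, 40: 94, 42: 90, 44: 82, 46: 98, 48: 337, 50: 2374, 52: 283}
sq {'n': 3020, 'z': 51.0, 'rect': [485.9, -85.1, 58.9, 59.9, 8.2], 'circ': [486.0, -85.2, 40.5], 'mean': [487.0, -81.9000015258789]}
pileround {'n': 1043, 'z': 50.1, 'rect': [457.2, 283.7, 31.7, 58.0, 20.1], 'circ': [451.0, 281.2, 29.3], 'mean': [457.3999938964844, 281.6000061035156]}
[[-0.217 -0.     0.976]
 [-0.976 -0.    -0.217]
 [ 0.    -1.    -0.   ]] [-0.02  0.36  1.68 -0.    1.1   1.77] -102.55370659701659
```

View pics/w6.png

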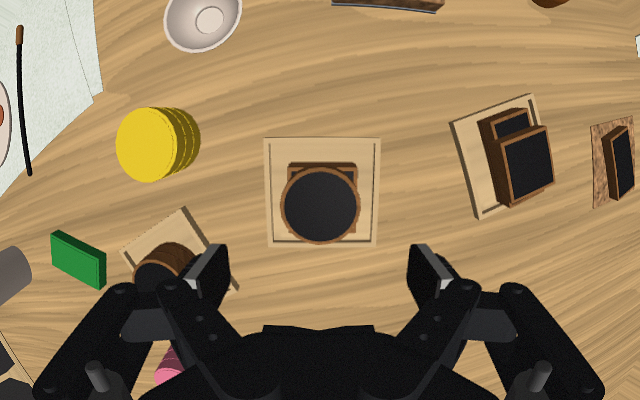

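Call:
drive_tool --gripper '[0,0,0,0,0,0,0]' --pt "0 0.015 -0.0027" --pt "0 0.03 0" --pt "0 0.025 0" --pt "0 0.015 0" --pt "0 0.006 0" --pt "0 0 0" --pt "0 0 0" --turn '[0,0,0,0,0,0,0]'

```text
time_s: 11.07
eef_pos: [489.9, 109.2, 51.1]
ee_rot: [-0.442, 0.442, -0.552, 0.552]
force: [-0.1, 0.1, -0.2]
grip_width: 1.001
```

Call:
drive_tool --gripper '[0,0,0.2,1,1,1,1,1]' --pt "0 0.01 -0.0005" --pt "0 0.005 0" --pt "0 0 0" --pt "0 0 0" --pt "0 0 0" --pt "0 0 0" --pt "0 0 0" --pt "0 0 0" --turn '[0,0,0,0,0,0,0,0]' --force 25

```text
time_s: 11.73
eef_pos: [489.1, 109.4, 35.7]
ee_rot: [-0.442, 0.442, -0.552, 0.552]
force: [0.4, -0.3, 1.3]
grip_width: 0.734
```

```bash
python3 look.py w7
python3 - <<'E'
from h import *
z=np.load('pics/w7.npz');W=z['W']
c=(489,109); print(layers(W,c)); 
print('rnd',fit(W,c,53,2,34))
E
```

```text
11.7333 [489.06837898 109.37962114  35.7043392 ] [-0.44175492  0.44150749 -0.55214373  0.5523233 ] [ 0.40151298 -0.29267959  1.30335307]
{-2: 2039, 0: 8097, 2: 212, 4: 5699, 6: 1902, 8: 268, 10: 1016, 12: 3042, 14: 79, 16: 80, 18: 109, 20: 57, 22: 79, 24: 116, 26: 89, 28: 71, 30: 62, 32: 129, 34: 750, 36: 158, 38: 103, 40: 86, 42: 92, 44: 115, 46: 179, 48: 200, 50: 425, 52: 10689, 54: 2680, 56: 172, 58: 196, 60: 187, 62: 206, 64: 211, 66: 221, 68: 230, 70: 236, 72: 204, 74: 184, 76: 170, 78: 369, 80: 137, 82: 70, 84: 202, 86: 324, 88: 448, 90: 466, 92: 699, 94: 1623, 96: 1684, 98: 1303, 100: 552, 102: 528, 104: 634, 106: 755}
rnd {'n': 13325, 'z': 53.4, 'rect': [489.9, 110.5, 63.4, 63.4, 31.1], 'circ': [490.4, 109.1, 33.9], 'mean': [492.3999938964844, 110.0]}
```

View pics/w7.png

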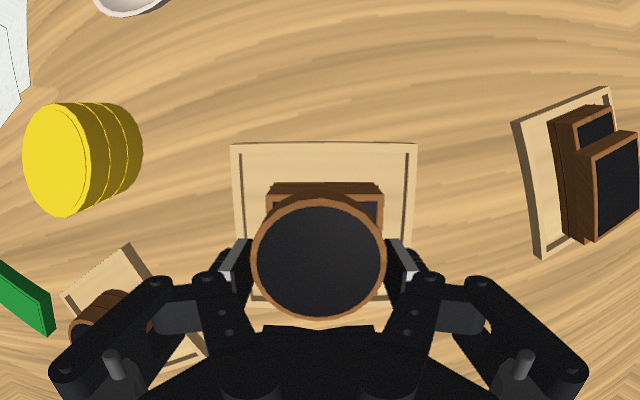

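```bash
cat >> h.py <<'E'
def inhand(W,s,z,tol=2.5,R=75):
    """layer points in tool x,z relative to TCP"""
    Rm=rot(s['ee_rot']); P=W[abs(W[...,2]-z)<tol]; q=(P-s['eef_pos'])@Rm
    return q[np.hypot(q[:,0],q[:,2])<R][:,[0,2]]
E
python3 - <<'E'
from h import *
W=np.load('pics/w7.npz')['W']; s=ctrl.sense()
q=inhand(W,s,53.4)
for a,b in ((-20,-12),(-5,5),(12,20)):
    m=(q[:,0]>a)&(q[:,0]<b); print(a,b,q[m][:,1].max(), )
from scipy.optimize import least_squares
# edge points of front half
E=[]
for x in np.arange(-28,29,2.):
    m=abs(q[:,0]-x)<0.7
    if m.any(): E.append((x,q[m][:,1].max()))
E=np.array(E); f=lambda p:np.hypot(E[:,0]-p[0],E[:,1]-p[1])-p[2]
r=least_squares(f,[0,0,32],loss='soft_l1'); print(r.x,np.abs(r.fun).max())
E
```

```text
-20 -12 30.372230732700434
-5 5 32.194856888061715
12 20 28.723569405835203
[-1.44170662  0.73978853 31.57782694] 0.45964522549473585
```

Run:
```python
from h import *
s=dict(eef_pos=np.array([442.4987,279.9337,52.843]),ee_rot=[0.56093656,-0.56033772,0.43070816,-0.43111749])
q=inhand(np.load('pics/w3.npz')['W'],s,68.2)
for z in (0,20,30,36,40):
    m=abs(q[:,1]-z)<1.5; m&=abs(q[:,0])<40; print(z,q[m][:,0].min(),q[m][:,0].max())
m=abs(q[:,0])<15; print(q[m][:,1].max())
s=ctrl.sense(); W=np.load('pics/w7.npz')['W']; q=inhand(W,s,53.4)
for z in (0,10,15,20,25):
    m=abs(q[:,1]-z)<1.; m&=abs(q[:,0])<34; print(z,q[m][:,0].min(),q[m][:,0].max())
```

```text
0 -25.59255036236158 22.522309016135797
20 -25.547066147323356 22.69517584152386
30 -25.02255244884175 22.607433777130407
36 -25.246340337970686 22.328505157518237
40 -25.098814806232 22.168138953886906
43.495436436077334
0 -33.04277190449608 30.004384741818555
10 -33.92569223133059 33.87044905095077
15 -29.839339373440886 26.501176004524876
20 -26.48417882476572 23.575724491214576
25 -22.1693454782771 19.018430576515758
```

Call:
drive_tool --gripper '[1,1,1,1,1,1,1,1,1,1,1,1,1]' --pt "0 -0.005 0" --pt "0 -0.015 0" --pt "0 -0.035 0" --pt "0 -0.035 0" --pt "-0.015 0 -0.008" --pt "-0.03 0 -0.0161" --pt "-0.035 0 -0.0188" --pt "-0.035 0 -0.0188" --pt "-0.03 0 -0.0161" --pt "-0.012 0 -0.0067" --pt "0 0 0" --pt "0 0 0" --pt "0 0 0" --turn '[0,0,0,0,0,0,0,0,0,0,0,0,0]' --force 30

```text
time_s: 12.87
eef_pos: [441.3, 280.3, 125.6]
ee_rot: [-0.441, 0.442, -0.552, 0.552]
force: [-0.2, -0.2, 0.1]
grip_width: 0.731
```

```bash
python3 look.py w8
python3 - <<'E'
from h import *
z=np.load('pics/w8.npz');W=z['W']; s=ctrl.sense()
q=inhand(W,s,s['eef_pos'][2]+17.7)
E=[]
for x in np.arange(-28,29,2.):
    m=abs(q[:,0]-x)<0.7
    if m.any(): E.append((x,q[m][:,1].max()))
from scipy.optimize import least_squares
E=np.array(E); f=lambda p:np.hypot(E[:,0]-p[0],E[:,1]-p[1])-p[2]
r=least_squares(f,[0,0,32],loss='soft_l1'); print(r.x,np.abs(r.fun).max())
c=(489.3,107.4); print('pile sq',fit(W,c,35,3,50)); print('tray',fit(W,c,12.4,3,80))
im,d=ctrl.capture('side'); save('s8',im); np.savez('pics/s8.npz',im=im,d=d)
Ws=cloud('side',d); np.set_printoptions(suppress=True)
print(layers(Ws,(441,281))); print(fit(Ws,(441,281),s['eef_pos'][2]+18,4,50)); print(fit(Ws,(441,281),12.4,3,80))
E
```

```text
12.8667 [441.3049079  280.33196502 125.58235854] [-0.44141014  0.4415262  -0.55228707  0.55244068] [-0.16665806 -0.15253452  0.06156292]
[-1.64373984  0.12432337 31.93912046] 0.35404656566779025
pile sq {'n': 3618, 'z': 35.5, 'rect': [489.2, 107.6, 59.7, 58.5, 77.8], 'circ': [488.7, 108.1, 40.4], 'mean': [489.5, 110.4000015258789]}
tray {'n': 2192, 'z': 12.5, 'rect': [489.0, 107.7, 106.3, 104.8, 77.6], 'circ': [489.7, 107.3, 73.4], 'mean': [491.3999938964844, 116.4000015258789]}
{-4: 39, -2: 173, 0: 287, 2: 191, 4: 226, 6: 173, 8: 99, 10: 117, 12: 120, 14: 45, 46: 42, 48: 142, 50: 170, 52: 44}
{'n': 237, 'z': 143.1, 'rect': [434.9, 272.9, 70.7, 62.3, 47.1], 'circ': [431.2, 275.7, 41.3], 'mean': [432.6000061035156, 274.1000061035156]}
{'n': 254, 'z': 12.1, 'rect': [439.3, 279.1, 107.7, 108.1, 16.9], 'circ': [439.9, 278.1, 72.1], 'mean': [433.79998779296875, 262.1000061035156]}
```

View pics/w8.png

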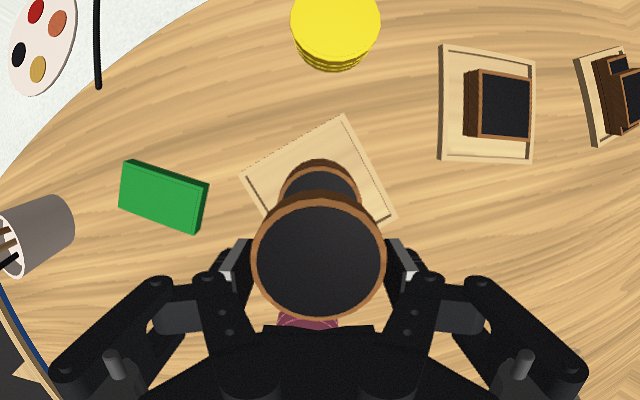

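Run:
```python
from h import *
z=np.load('pics/w8.npz');d=z['d'];im=z['im']
print(ctrl.camera_params('wrist'))
for r in (215,240,258):
    print(r,[(u,int(im[r,u].mean()),round(float(d[r,u]),0)) for u in list(range(246,262,2))+list(range(376,392,2))])
```

```text
{'fovy': 65.70646984690485, 'cx': 318.08151066942423, 'cy': 199.7268360980732, 'tool_from_camera': array([[ 9.99999864e-01,  1.47925573e-04,  4.99826612e-04,
        -1.55836963e+00],
       [-4.44946998e-04, -2.57264405e-01,  9.66340948e-01,
        -1.43133297e+02],
       [ 2.71534134e-04, -9.66341039e-01, -2.57264304e-01,
         6.47894999e+01],
       [ 0.00000000e+00,  0.00000000e+00,  0.00000000e+00,
         1.00000000e+00]])}
215 [(246, 168, 282.0), (248, 167, 281.0), (250, 166, 282.0), (252, 167, 281.0), (254, 165, 282.0), (256, 166, 281.0), (258, 163, 281.0), (260, 163, 281.0), (376, 206, 276.0), (378, 206, 276.0), (380, 203, 276.0), (382, 203, 276.0), (384, 200, 276.0), (386, 188, 276.0), (388, 91, 275.0), (390, 102, 271.0)]
240 [(246, 81, 141.0), (248, 24, 141.0), (250, 13, 140.0), (252, 35, 143.0), (254, 115, 135.0), (256, 115, 134.0), (258, 118, 136.0), (260, 113, 135.0), (376, 109, 134.0), (378, 119, 135.0), (380, 117, 135.0), (382, 120, 136.0), (384, 25, 143.0), (386, 18, 141.0), (388, 22, 140.0), (390, 82, 141.0)]
258 [(246, 21, 132.0), (248, 14, 133.0), (250, 72, 138.0), (252, 109, 138.0), (254, 112, 137.0), (256, 88, 137.0), (258, 37, 137.0), (260, 34, 137.0), (376, 43, 137.0), (378, 47, 138.0), (380, 80, 137.0), (382, 122, 138.0), (384, 124, 137.0), (386, 88, 139.0), (388, 10, 136.0), (390, 16, 130.0)]
```

```bash
for i in 1 2; do python3 - <<'E'
from h import *
for i in range(3): print(np.array(ctrl.camera_params('wrist')['tool_from_camera'])[:3,3].round(2), np.array(ctrl.camera_params('side')['view'])[:3,3].round(2),ctrl.sense()['eef_pos'].round(2))
E
done
```

```text
[  -1.56 -143.13   64.79] [-397.37  258.1   907.68] [441.48 280.07 125.58]
[  -1.56 -143.13   64.79] [-397.37  258.1   907.68] [441.48 280.07 125.58]
[  -1.56 -143.13   64.79] [-397.37  258.1   907.68] [441.48 280.07 125.58]
[  -1.56 -143.13   64.79] [-397.37  258.1   907.68] [441.48 280.07 125.58]
[  -1.56 -143.13   64.79] [-397.37  258.1   907.68] [441.48 280.07 125.58]
[  -1.56 -143.13   64.79] [-397.37  258.1   907.68] [441.48 280.07 125.58]
```

Call:
drive_tool --gripper '[1,1,1,1,1,1,1]' --pt "0.0009 0.015 -0.0007" --pt "0 0.025 0" --pt "0 0.02 0" --pt "0 0.008 0" --pt "0 0.002 0" --pt "0 0 0" --pt "0 0 0" --turn '[0,0,0,0,0,0,0]'

```text
time_s: 13.55
eef_pos: [440.9, 280.4, 56.6]
ee_rot: [-0.442, 0.441, -0.552, 0.553]
force: [0.7, -0.8, -0.7]
grip_width: 0.734
```

Call:
drive_tool --gripper '[1,1,1,1]' --pt "0 0.001 0" --pt "0 0.001 0" --pt "0 0 0" --pt "0 0 0" --turn '[0,0,0,0]'

```text
time_s: 13.88
eef_pos: [440.2, 280.4, 53.8]
ee_rot: [-0.442, 0.442, -0.552, 0.552]
force: [-0.9, 0.5, -0.8]
grip_width: 0.733
```

Call:
drive_tool --gripper '[1,1,1,1]' --pt "0.0005 0.001 0" --pt "0 0.0005 0" --pt "0 0 0" --pt "0 0 0" --turn '[0,0,0,0]'

```text
time_s: 14.22
eef_pos: [440.0, 279.9, 52.0]
ee_rot: [0.442, -0.442, 0.552, -0.552]
force: [-0.1, -1.1, 0.8]
grip_width: 0.733
```

Run:
```python
from h import *
for i in range(4):
    s=ctrl.sense(); print(s['eef_pos'].round(2),s['force'].round(2),s['joints'].round(4)); ctrl.capture('side')
```

```text
[440.01 279.9   51.96] [-0.07 -1.07  0.76] [0.3416 0.521  1.7105 0.     0.9102 2.1341]
[440.01 279.92  52.  ] [-0.28 -0.37 -0.01] [0.3417 0.5209 1.7105 0.     0.9103 2.1341]
[440.04 279.93  51.99] [ 0.52 -0.45 -0.64] [0.3417 0.521  1.7104 0.     0.9102 2.1341]
[440.05 279.92  52.02] [ 0.6   0.42 -0.73] [0.3417 0.5209 1.7104 0.     0.9103 2.1341]
```

Call:
drive_tool --gripper '[1,1,1]' --pt "0.0003 0.0008 0.0006" --pt "0 0 0" --pt "0 0 0" --turn '[0,0,0]'

```text
time_s: 14.67
eef_pos: [440.6, 279.5, 51.1]
ee_rot: [0.442, -0.442, 0.552, -0.552]
force: [0.4, 0.2, -0.4]
grip_width: 0.731
```

Call:
drive_tool --gripper '[1,1,1]' --pt "0 0.0005 0" --pt "0 0 0" --pt "0 0 0" --turn '[0,0,0]'

```text
time_s: 14.92
eef_pos: [440.5, 279.5, 50.7]
ee_rot: [0.442, -0.442, 0.552, -0.552]
force: [-1.0, -0.2, -0.7]
grip_width: 0.731
```

Call:
drive_tool --gripper '[1,1,1]' --pt "0 0.0005 0" --pt "0 0 0" --pt "0 0 0" --turn '[0,0,0]'

```text
time_s: 15.17
eef_pos: [440.6, 279.5, 50.5]
ee_rot: [-0.442, 0.442, -0.552, 0.552]
force: [-2.1, -0.9, 5.0]
grip_width: 0.737
```

Call:
drive_tool --gripper '[1,1,1]' --pt "0 0.0004 0" --pt "0 0 0" --pt "0 0 0" --turn '[0,0,0]'

```text
time_s: 15.42
eef_pos: [440.6, 279.5, 50.5]
ee_rot: [-0.442, 0.442, -0.552, 0.552]
force: [-3.8, -1.7, 9.3]
grip_width: 0.734
```

Call:
drive_tool --gripper '[1,0.6,0.3,0.1,0,0,0,0,0,0,0]' --pt "0 -0.0006 0" --pt "0 0 0" --pt "0 0 0" --pt "0 0 0" --pt "0 0 0" --pt "0 0 0" --pt "0 -0.01 0" --pt "0 -0.03 0" --pt "0 -0.04 0" --pt "0 0 0" --pt "0 0 0" --turn '[0,0,0,0,0,0,0,0,0,0,0]'

```text
time_s: 16.33
eef_pos: [441.5, 279.9, 132.9]
ee_rot: [-0.443, 0.44, -0.552, 0.553]
force: [0.2, 0.7, 0.2]
grip_width: 0.999
```

```bash
python3 look.py w9
python3 - <<'E'
from h import *
z=np.load('pics/w9.npz');W=z['W']; c=(441,281)
print(layers(W,c)); print('rnd',fit(W,c,68.4,3,50)); print('tray',fit(W,c,12.4,3,80))
print(np.array(ctrl.camera_params('wrist')['tool_from_camera'])[:3,3].round(2))
E
```

```text
16.3333 [441.5372226  279.88588483 132.88150286] [-0.4433028   0.44000893 -0.5516443   0.55277784] [0.24261268 0.68984865 0.1776949 ]
{-2: 1378, 0: 4899, 2: 188, 4: 3149, 6: 1180, 8: 107, 10: 579, 12: 1675, 14: 74, 32: 55, 54: 27, 56: 27, 58: 33, 60: 30, 64: 29, 66: 2181, 68: 3764}
rnd {'n': 5971, 'z': 68.2, 'rect': [441.5, 281.0, 63.0, 63.1, 6.1], 'circ': [441.2, 280.7, 32.2], 'mean': [442.70001220703125, 280.5]}
tray {'n': 2300, 'z': 12.5, 'rect': [441.2, 281.1, 105.4, 105.1, 16.9], 'circ': [441.5, 280.5, 72.7], 'mean': [449.6000061035156, 280.70001220703125]}
[  -1.56 -143.13   64.79]
```

View pics/w9.png

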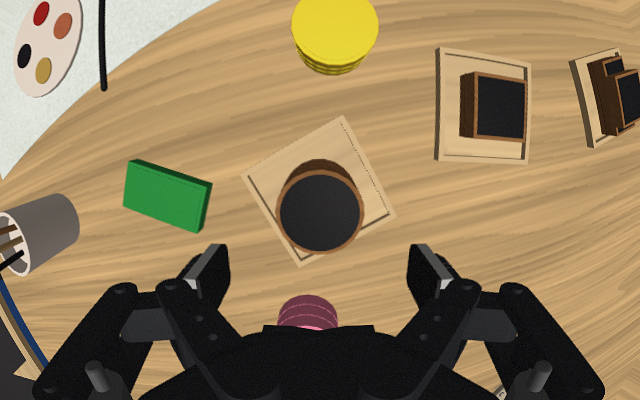

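Call:
drive_tool --gripper '[0,0,0,0,0,0,0,0,0,0,0,0,0,0,0,0]' --pt "0.0348 0 0.0123" --pt "0.0348 0 0.0123" --pt "0.0348 0 0.0123" --pt "0.0348 0 0.0123" --pt "0.0348 0 0.0123" --pt "0.0348 0 0.0123" --pt "0.0348 0 0.0123" --pt "0.0348 0 0.0123" --pt "0.0348 0 0.0123" --pt "0.0348 0 0.0123" --pt "0 0 0" --pt "0 0 0" --pt "0 0 0" --pt "0 0 0" --pt "0 0 0" --pt "0 0 0" --turn '[0,0,0,0,0,0,0,0,0,0,-6.9,-6.9,-6.8,0,0,0]'

```text
time_s: 17.72
eef_pos: [483.8, -86.8, 130.0]
ee_rot: [-0.532, 0.533, -0.466, 0.465]
force: [-0.5, 0.7, -0.8]
grip_width: 1.0
```

```bash
python3 look.py w10
python3 - <<'E'
from h import *
z=np.load('pics/w10.npz');W=z['W']; c=(486,-85)
print(layers(W,c)); print('sq',fit(W,c,51,3,50)); print('tray',fit(W,(488.4,-86.5),12.4,3,80))
s=ctrl.sense(); R=rot(s['ee_rot']); print(s['eef_pos'],R.round(4)[:2], np.degrees(np.arctan2(R[1,0],R[0,0])))
E
```

```text
17.7167 [483.78021691 -86.83763965 129.95111215] [-0.53239189  0.53261757 -0.46556664  0.46489257] [-0.51109694  0.65141883 -0.78376587]
{-2: 1463, 0: 4957, 2: 153, 4: 2646, 6: 967, 8: 130, 10: 558, 12: 1675, 14: 57, 30: 236, 32: 1413, 34: 117, 36: 27, 38: 29, 42: 26, 44: 35, 48: 547, 50: 4710, 52: 386}
sq {'n': 5642, 'z': 51.0, 'rect': [485.8, -84.9, 58.3, 57.9, 8.3], 'circ': [485.6, -84.8, 40.5], 'mean': [487.20001220703125, -84.80000305175781]}
tray {'n': 2312, 'z': 12.4, 'rect': [488.4, -86.5, 104.9, 104.7, 9.7], 'circ': [488.9, -86.5, 73.1], 'mean': [497.20001220703125, -84.5]}
[483.86910291 -86.81977925 130.06292156] [[ 1.349e-01 -7.000e-04  9.909e-01]
 [-9.909e-01  3.000e-04  1.349e-01]] -82.24607219318456
```

View pics/w10.png

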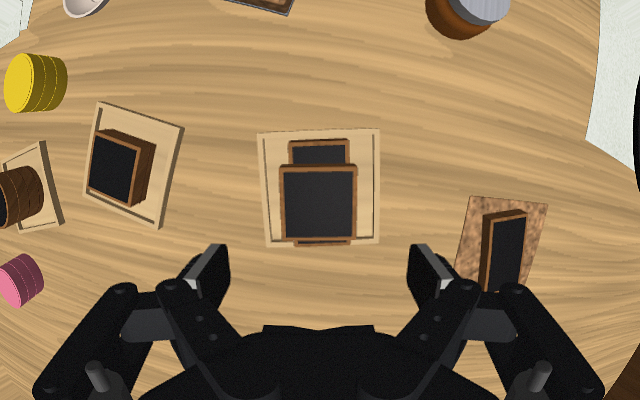

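Call:
drive_tool --gripper '[0,0,0,0,0,0,0]' --pt "0 0.015 0.0019" --pt "0 0.025 0" --pt "0 0.025 0" --pt "0 0.015 0" --pt "0 0.003 0" --pt "0 0 0" --pt "0 0 0" --turn '[-0.5,0,0,0,0,0,0]'

```text
time_s: 18.35
eef_pos: [486.4, -86.9, 48.2]
ee_rot: [0.535, -0.535, 0.462, -0.463]
force: [0.5, -0.4, 0.4]
grip_width: 1.0
```

Call:
drive_tool --gripper '[0,0,0,0.2,1,1,1,1,1]' --pt "0 0.009 -0.0006" --pt "0 0.005 0" --pt "0 0 0" --pt "0 0 0" --pt "0 0 0" --pt "0 0 0" --pt "0 0 0" --pt "0 0 0" --pt "0 0 0" --turn '[0,0,0,0,0,0,0,0,0]' --force 25

```text
time_s: 19.1
eef_pos: [485.6, -87.0, 33.8]
ee_rot: [0.535, -0.535, 0.462, -0.462]
force: [0.1, -0.3, 4.6]
grip_width: 0.674
```

Run:
```python
from h import *
s=ctrl.sense(); R=rot(s['ee_rot']); print(s['eef_pos'],R.round(4)[:2], np.degrees(np.arctan2(R[1,0],R[0,0])),s['force'])
im,d=ctrl.capture('wrist'); save('w11',im); W=cloud('wrist',d,s)
q=inhand(W,s,51); m=abs(q[:,0])<15; print(q[m][:,1].max())
for x in (-20,-10,0,10,20): m=abs(q[:,0]-x)<1; print(x,q[m][:,1].max())
for z in (10,20,24): m=(abs(q[:,1]-z)<1)&(abs(q[:,0])<34); print(z,q[m][:,0].min(),q[m][:,0].max())
```

```text
[485.59639093 -86.99491184  33.76694716] [[ 1.461e-01  8.000e-04  9.893e-01]
 [-9.893e-01 -4.000e-04  1.461e-01]] -81.59806670261484 [ 0.10179748 -0.25929915  4.61701667]
29.868765728752468
-20 29.55300053765677
-10 29.752797604418216
0 29.59723872152314
10 29.542529294706572
20 29.593793559634765
10 -32.57610983272349 32.32146525328513
20 -30.473696811714568 27.80368179231616
24 -30.378374540119374 27.541450709083716
```

View pics/w11.png

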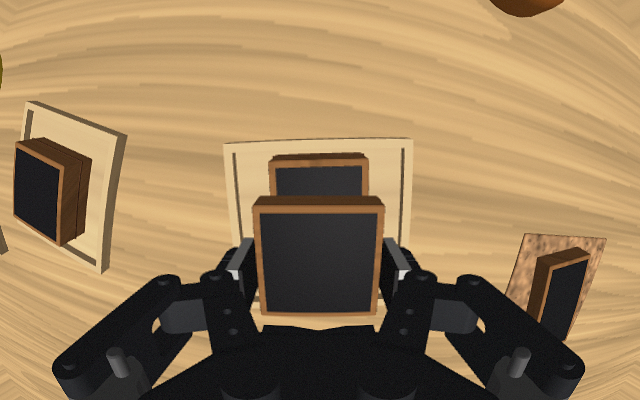

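Call:
drive_tool --gripper '[1,1,1,1,1,1,1,1,1,1,1,1,1,1,1,1]' --pt "0 -0.005 0" --pt "0 -0.015 0" --pt "0 -0.035 0" --pt "0 -0.035 0" --pt "-0.0155 0 0.0025" --pt "-0.035 0 0.0058" --pt "-0.035 0 0.0058" --pt "-0.035 0 0.0058" --pt "-0.035 0 0.0057" --pt "-0.035 0 0.0057" --pt "0 0 0" --pt "0 0 0" --pt "0 0 0" --pt "0 0 0" --pt "0 0 0" --pt "0 0 0" --turn '[0,0,0,0,0,0,0,0,0,0,6.9,6.9,6.9,0,0,0]' --force 30

```text
time_s: 20.48
eef_pos: [488.4, 106.0, 123.4]
ee_rot: [0.444, -0.444, 0.55, -0.55]
force: [0.5, 0.1, -0.7]
grip_width: 0.666
```

```bash
cat > st.py <<'E'
from h import *
import sys
s=ctrl.sense(); R=rot(s['ee_rot']); print(s['time_s'],s['eef_pos'].round(2), 'yaw',np.degrees(np.arctan2(R[1,0],R[0,0])).round(2),s['force'].round(1),s['grip_width'])
if len(sys.argv)>2:
    t=np.array([float(sys.argv[1]),float(sys.argv[2]),s['eef_pos'][2]]); print('tool delta mm',(R.T@(t-s['eef_pos'])).round(2))
E
python3 st.py 488.75 106.05
```

```text
20.4833 [488.38 106.05 123.38] yaw -102.12 [ 0.5  0.1 -0.7] 0.6663528868858901
tool delta mm [-0.08 -0.    0.36]
```

Call:
drive_tool --gripper '[1,1,1,1,1,1,1]' --pt "0 0.02 0.0004" --pt "0 0.03 0" --pt "0 0.025 0" --pt "0 0.007 0" --pt "0 0.002 0" --pt "0 0 0" --pt "0 0 0" --turn '[0.2,0,0,0,0,0,0]'

```text
time_s: 21.07
eef_pos: [489.7, 106.0, 40.7]
ee_rot: [-0.443, 0.442, -0.551, 0.552]
force: [0.5, -0.3, -1.0]
grip_width: 0.667
```

```bash
python3 st.py 488.75 106.05
```

```text
21.0667 [489.71 106.04  40.72] yaw -102.46 [ 0.5 -0.3 -1. ] 0.667062643650562
tool delta mm [ 0.19 -0.   -0.94]
```

Call:
drive_tool --gripper '[1,1,1,1]' --pt "0.0002 0.0015 -0.0007" --pt "0 0.001 0" --pt "0 0 0" --pt "0 0 0" --turn '[-0.1,0,0,0]'

```text
time_s: 21.4
eef_pos: [488.2, 106.1, 37.2]
ee_rot: [-0.443, 0.443, -0.551, 0.551]
force: [0.5, -0.0, -0.9]
grip_width: 0.67
```

```bash
python3 st.py 488.75 106.05
```

```text
21.4 [488.24 106.06  37.23] yaw -102.39 [ 0.5 -0.  -0.9] 0.6697316578148557
tool delta mm [-0.1  0.   0.5]
```

Call:
drive_tool --gripper '[1,1,1]' --pt "0 0.0005 0.0004" --pt "0 0 0" --pt "0 0 0" --turn '[0,0,0]'

```text
time_s: 21.65
eef_pos: [488.5, 105.9, 36.4]
ee_rot: [0.443, -0.443, 0.551, -0.551]
force: [-0.2, -0.7, -0.5]
grip_width: 0.669
```

Call:
drive_tool --gripper '[1,1,1]' --pt "0 0.0005 0" --pt "0 0 0" --pt "0 0 0" --turn '[0,0,0]'

```text
time_s: 21.9
eef_pos: [488.6, 105.9, 36.3]
ee_rot: [-0.443, 0.443, -0.551, 0.551]
force: [-1.2, 0.2, 4.8]
grip_width: 0.669
```

Call:
drive_tool --gripper '[1,1,1]' --pt "0 0.0005 0" --pt "0 0 0" --pt "0 0 0" --turn '[0,0,0]'

```text
time_s: 22.15
eef_pos: [488.6, 106.0, 36.3]
ee_rot: [-0.443, 0.443, -0.551, 0.551]
force: [-4.7, -0.7, 11.5]
grip_width: 0.67
```

Contact at 36.3. Back off slightly and release.

Call:
drive_tool --gripper '[1,0.6,0.3,0.1,0,0,0,0,0,0,0]' --pt "0 -0.0007 0" --pt "0 0 0" --pt "0 0 0" --pt "0 0 0" --pt "0 0 0" --pt "0 0 0" --pt "0 -0.01 0" --pt "0 -0.035 0" --pt "0 -0.04 0" --pt "0 0 0" --pt "0 0 0" --turn '[0,0,0,0,0,0,0,0,0,0,0]'

```text
time_s: 23.07
eef_pos: [489.5, 106.0, 123.4]
ee_rot: [-0.444, 0.442, -0.55, 0.552]
force: [-0.2, 0.2, -1.1]
grip_width: 1.002
```

```bash
python3 look.py w12
python3 - <<'E'
from h import *
z=np.load('pics/w12.npz');W=z['W']; c=(489,107.5)
print(layers(W,c)); print('sq',fit(W,c,53.4,3,50)); print('tray',fit(W,c,12.4,3,80))
c=(488.4,-86.5); print('pile long',fit(W,c,33,3,50)); print('tray',fit(W,c,12.4,3,80))
c=(450,-289); print(layers(W,c)); print('long',fit(W,c,21,3,60))
c=(441,281); print('rnd',fit(W,c,68.3,3,50))
E
python3 st.py
```

```text
23.0667 [489.54779745 105.96845857 123.4106393 ] [-0.44442041  0.44180576 -0.54995327  0.55213184] [-0.18522562  0.21434152 -1.07044256]
{-2: 1501, 0: 5183, 2: 161, 4: 3389, 6: 1138, 8: 120, 10: 835, 12: 2013, 14: 28, 16: 32, 18: 40, 24: 61, 30: 107, 32: 36, 34: 58, 40: 57, 46: 66, 50: 194, 52: 4731, 54: 1157}
sq {'n': 6080, 'z': 53.4, 'rect': [489.1, 107.2, 58.5, 58.1, 77.5], 'circ': [489.5, 107.1, 40.0], 'mean': [490.5, 106.9000015258789]}
tray {'n': 2844, 'z': 12.4, 'rect': [489.0, 107.5, 104.9, 104.9, 77.7], 'circ': [489.2, 107.5, 73.7], 'mean': [493.20001220703125, 106.0]}
pile long {'n': 3813, 'z': 33.0, 'rect': [488.5, -86.2, 89.2, 49.9, 10.0], 'circ': [488.4, -85.5, 49.4], 'mean': [490.5, -83.5]}
tray {'n': 2069, 'z': 12.4, 'rect': [488.4, -86.1, 104.9, 105.6, 10.1], 'circ': [488.3, -86.3, 73.9], 'mean': [495.8999938964844, -75.19999694824219]}
{-2: 224, 0: 1122, 2: 1006, 4: 484, 6: 67, 8: 94, 10: 82, 12: 84, 14: 91, 16: 89, 18: 91, 20: 502, 22: 638}
long {'n': 1231, 'z': 22.0, 'rect': [448.6, -284.1, 89.7, 50.5, 12.0], 'circ': [449.0, -285.0, 49.0], 'mean': [452.3999938964844, -279.70001220703125]}
rnd {'n': 419, 'z': 67.8, 'rect': [465.2, 276.2, 48.7, 16.7, 72.6], 'circ': [460.9, 277.5, 24.7], 'mean': [464.70001220703125, 271.1000061035156]}
23.1167 [488.58 105.94 121.73] yaw -102.4 [-0.3 -0.2 -0.7] 1.0041610123284732
```

View pics/w12.png

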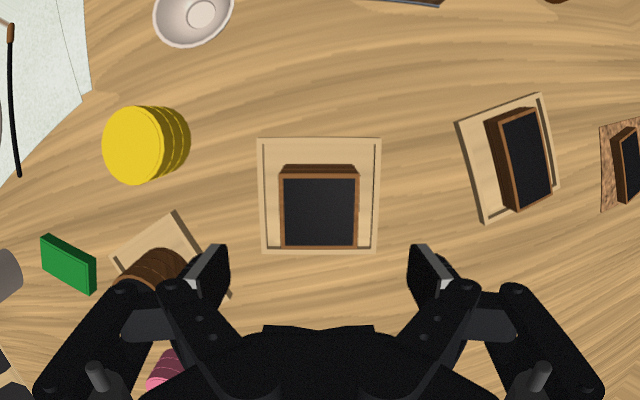

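Call:
drive_tool --gripper '[0,0,0,0,0,0,0,0,0,0,0,0,0,0,0,0,0,0]' --pt "0.0356 0 0.0041" --pt "0.0356 0 0.0041" --pt "0.0356 0 0.0041" --pt "0.0356 0 0.0041" --pt "0.0356 0 0.0041" --pt "0.0356 0 0.0041" --pt "0.0356 0 0.0041" --pt "0.0356 0 0.0041" --pt "0.0356 0 0.0041" --pt "0.0356 0 0.0041" --pt "0.0356 0 0.0041" --pt "0 0.005 0" --pt "0 0.005 0" --pt "0 0.005 0" --pt "0 0.005 0" --pt "0 0 0" --pt "0 0 0" --pt "0 0 0" --turn '[0,0,0,0,0,0,0,0,0,0,0,-6.9,-6.9,-6.9,-6.7,0,0,0]'

```text
time_s: 24.62
eef_pos: [448.3, -286.1, 100.8]
ee_rot: [0.56, -0.56, 0.432, -0.431]
force: [-0.1, 0.6, -0.3]
grip_width: 1.002
```

```bash
python3 look.py w13
python3 - <<'E'
from h import *
z=np.load('pics/w13.npz');W=z['W']; 
c=(450,-287); print(layers(W,c)); print('long',fit(W,c,21.5,3,60))
print(np.array(ctrl.camera_params('wrist')['tool_from_camera'])[:3,3].round(2))
E
python3 st.py 449 -286
```

```text
24.6167 [ 448.32695062 -286.07548132  100.80417139] [ 0.56029083 -0.56023676  0.43169178 -0.43110458] [-0.13738374  0.58601854 -0.27070514]
{-2: 1547, 0: 5982, 2: 7494, 4: 2376, 6: 45, 16: 61, 20: 3374, 22: 3663}
long {'n': 7064, 'z': 22.0, 'rect': [448.6, -286.3, 88.1, 48.8, 15.3], 'circ': [448.5, -286.4, 49.1], 'mean': [451.29998779296875, -285.70001220703125]}
[  -1.48 -143.13   65.54]
24.6667 [ 448.45 -286.12  101.02] yaw -75.15 [-0.  -0.3  0.3] 0.9975589000758729
tool delta mm [ 0.03 -0.    0.56]
```

View pics/w13.png

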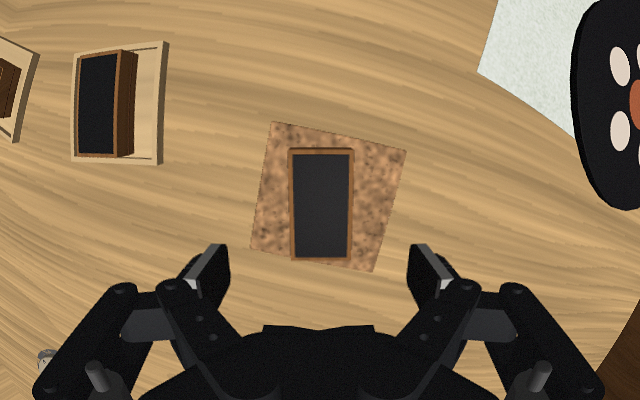

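Call:
drive_tool --gripper '[0,0,0,0,0,0,0]' --pt "0.0017 0.015 -0.0004" --pt "0 0.025 0" --pt "0 0.025 0" --pt "0 0.012 0" --pt "0 0.003 0" --pt "0 0 0" --pt "0 0 0" --turn '[-0.4,0,0,0,0,0,0]'

```text
time_s: 25.25
eef_pos: [448.9, -288.3, 22.0]
ee_rot: [-0.562, 0.562, -0.428, 0.429]
force: [0.4, 0.1, 0.2]
grip_width: 0.998
```

```bash
python3 st.py 448.45 -287.9
```

```text
25.25 [ 448.93 -288.31   21.96] yaw -74.64 [0.4 0.1 0.2] 0.9984757708067586
tool delta mm [-0.52 -0.   -0.36]
```

Call:
drive_tool --gripper '[0,0,0,0.3,1,1,1,1,1]' --pt "-0.0004 0.01 -0.0002" --pt "0 0.004 0" --pt "0 0 0" --pt "0 0 0" --pt "0 0 0" --pt "0 0 0" --pt "0 0 0" --pt "0 0 0" --pt "0 0 0" --turn '[0,0,0,0,0,0,0,0,0]' --force 25

```text
time_s: 26.0
eef_pos: [448.4, -287.8, 7.4]
ee_rot: [-0.562, 0.563, -0.428, 0.429]
force: [0.9, -0.1, 3.0]
grip_width: 0.553
```

Run:
```python
from h import *
s=ctrl.sense(); R=rot(s['ee_rot']); print(s['eef_pos'],R.round(4)[:2], np.degrees(np.arctan2(R[1,0],R[0,0])),s['force'])
im,d=ctrl.capture('wrist'); save('w14',im); W=cloud('wrist',d,s)
q=inhand(W,s,22); 
for x in (-15,-5,5,15): m=abs(q[:,0]-x)<1; print(x,q[m][:,1].max())
for z in (20,30,36,40): m=(abs(q[:,1]-z)<1)&(abs(q[:,0])<34); print(z,q[m][:,0].min(),q[m][:,0].max())
```

```text
[ 448.42251504 -287.83022767    7.44334995] [[ 2.655e-01  5.000e-04  9.641e-01]
 [-9.641e-01 -6.000e-04  2.655e-01]] -74.6019188668258 [ 0.8750808  -0.12271647  2.9504863 ]
-15 44.76877591631586
-5 44.411377592372936
5 44.46381061679799
15 44.44986264856544
20 -25.218833060727288 22.975881169706888
30 -25.230405896424013 22.317137033389812
36 -25.02127453928936 22.42911085290668
40 -25.38826381827512 22.720046260836867
```

View pics/w14.png

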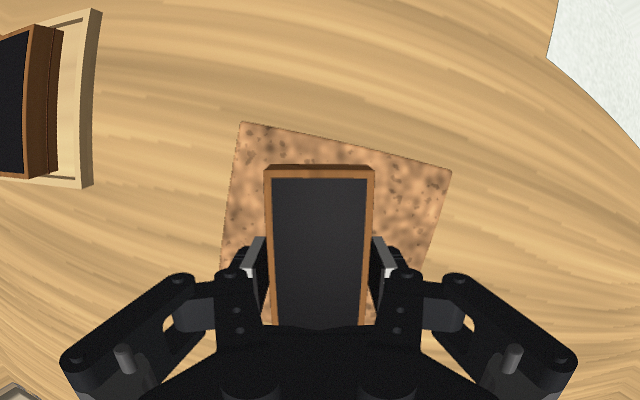

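Call:
drive_tool --gripper '[1,1,1,1,1,1,1,1,1,1,1,1,1,1,1]' --pt "0 -0.005 0" --pt "0 -0.02 0" --pt "0 -0.035 0" --pt "0 -0.035 0" --pt "-0.0152 0 0.0076" --pt "-0.0304 0 0.0153" --pt "-0.0304 0 0.0153" --pt "-0.0304 0 0.0153" --pt "-0.0304 0 0.0153" --pt "-0.0304 0 0.0153" --pt "-0.0152 0 0.0076" --pt "0 0 0" --pt "0 0 0" --pt "0 0 0" --pt "0 0 0" --turn '[0,0,0,0,0,0,0,0,0,0,0,5.4,0,0,0]' --force 30

```text
time_s: 27.3
eef_pos: [488.1, -87.9, 102.1]
ee_rot: [-0.542, 0.542, -0.454, 0.454]
force: [0.1, 0.3, -1.3]
grip_width: 0.552
```

```bash
python3 st.py 488.3 -87.95; python3 look.py w15; python3 st.py 488.3 -87.95
python3 - <<'E'
from h import *
z=np.load('pics/w15.npz');W=z['W']; c=(489,107.5)
print('sq',fit(W,c,53.4,3,50)); print('tray',fit(W,c,12.4,3,80))
E
```

```text
27.3 [488.08 -87.9  102.12] yaw -79.92 [ 0.1  0.3 -1.3] 0.552246494124931
tool delta mm [ 0.09 -0.    0.21]
27.3 [488.0815681  -87.90102264 102.12385386] [-0.54198101  0.54204189 -0.45413676  0.45410019] [ 0.13033956  0.28267866 -1.25120651]
27.35 [488.06 -87.98 102.09] yaw -79.95 [-0.5 -0.9 -0.3] 0.5553936485874534
tool delta mm [ 0.01 -0.    0.24]
sq {'n': 3507, 'z': 53.3, 'rect': [489.0, 107.3, 60.6, 58.7, 77.6], 'circ': [489.1, 106.6, 40.1], 'mean': [490.20001220703125, 103.80000305175781]}
tray {'n': 1628, 'z': 12.3, 'rect': [489.0, 107.4, 106.0, 105.4, 77.6], 'circ': [489.8, 106.7, 73.2], 'mean': [499.29998779296875, 82.69999694824219]}
```

Call:
drive_tool --gripper '[1,1,1,1,1,1,1]' --pt "0 0.015 0.0002" --pt "0 0.02 0" --pt "0 0.016 0" --pt "0 0.006 0" --pt "0 0.002 0" --pt "0 0 0" --pt "0 0 0" --turn '[0,0,0,0,0,0,0]'

```text
time_s: 27.93
eef_pos: [488.8, -87.7, 43.9]
ee_rot: [0.542, -0.542, 0.454, -0.455]
force: [0.4, -1.0, -0.7]
grip_width: 0.55
```

```bash
python3 st.py 488.3 -87.95
```

```text
27.9333 [488.84 -87.74  43.87] yaw -80.0 [ 0.4 -1.  -0.7] 0.5499407873159255
tool delta mm [ 0.11 -0.   -0.57]
```

Call:
drive_tool --gripper '[1,1,1,1,1]' --pt "0 0.002 -0.0003" --pt "0 0.001 0" --pt "0 0.001 0" --pt "0 0 0" --pt "0 0 0" --turn '[0,0,0,0,0]'

```text
time_s: 28.35
eef_pos: [488.1, -87.4, 39.2]
ee_rot: [0.542, -0.542, 0.454, -0.455]
force: [-1.2, 0.2, -0.7]
grip_width: 0.552
```

```bash
python3 st.py 488.3 -87.95
```

```text
28.35 [488.11 -87.44  39.16] yaw -80.0 [-1.2  0.2 -0.7] 0.552411507640953
tool delta mm [0.53 0.   0.1 ]
```

Call:
drive_tool --gripper '[1,1,1]' --pt "0.0004 0.001 0.0001" --pt "0 0 0" --pt "0 0 0" --turn '[0,0,0]'

```text
time_s: 28.6
eef_pos: [488.3, -87.8, 38.1]
ee_rot: [-0.542, 0.542, -0.455, 0.454]
force: [-0.1, 0.2, -1.5]
grip_width: 0.557
```

Call:
drive_tool --gripper '[1,1,1]' --pt "0 0.0005 0" --pt "0 0 0" --pt "0 0 0" --turn '[0,0,0]'

```text
time_s: 28.85
eef_pos: [488.2, -87.8, 37.6]
ee_rot: [-0.542, 0.542, -0.455, 0.454]
force: [-0.6, -0.8, -1.0]
grip_width: 0.553
```

Call:
drive_tool --gripper '[1,1,1]' --pt "0 0.0005 0" --pt "0 0 0" --pt "0 0 0" --turn '[0,0,0]'

```text
time_s: 29.1
eef_pos: [488.3, -87.8, 37.1]
ee_rot: [-0.542, 0.542, -0.455, 0.454]
force: [-0.4, -0.4, -0.6]
grip_width: 0.554
```

Call:
drive_tool --gripper '[1,1,1]' --pt "0 0.0005 0" --pt "0 0 0" --pt "0 0 0" --turn '[0,0,0]'

```text
time_s: 29.35
eef_pos: [488.2, -87.8, 36.6]
ee_rot: [-0.542, 0.542, -0.455, 0.454]
force: [0.1, 0.3, -0.7]
grip_width: 0.552
```

Call:
drive_tool --gripper '[1,1,1]' --pt "0 0.0004 0" --pt "0 0 0" --pt "0 0 0" --turn '[0,0,0]'

```text
time_s: 29.6
eef_pos: [488.3, -87.8, 36.4]
ee_rot: [-0.542, 0.542, -0.454, 0.455]
force: [-2.6, 0.8, 5.5]
grip_width: 0.552
```

Call:
drive_tool --gripper '[1,0.7,0.4,0.1,0,0,0,0,0,0,0]' --pt "0 -0.0003 0" --pt "0 0 0" --pt "0 0 0" --pt "0 0 0" --pt "0 0 0" --pt "0 0 0" --pt "0 -0.01 0" --pt "0 -0.035 0" --pt "0 -0.04 0" --pt "0 -0.03 0" --pt "0 0 0" --turn '[0,0,0,0,0,0,0,0,0,0,0]'

```text
time_s: 30.52
eef_pos: [490.7, -88.8, 158.0]
ee_rot: [0.543, -0.541, 0.451, -0.458]
force: [0.6, -0.3, 0.5]
grip_width: 1.001
```

```bash
python3 look.py w16
python3 - <<'E'
from h import *
z=np.load('pics/w16.npz');W=z['W']; 
for n,c,zz in (('long',(488.4,-86.3),51),('sq',(489,107.5),53.4)):
    print(n,fit(W,c,zz,3,55)); print('tray',fit(W,c,12.4,3,80))
im,d=ctrl.capture('side'); save('s16',im)
E
python3 st.py
```

```text
30.5167 [490.71873457 -88.76006323 158.02991538] [ 0.54284102 -0.54064339  0.45065652 -0.45818888] [ 0.6306821  -0.31222886  0.48594712]
long {'n': 5698, 'z': 51.0, 'rect': [488.4, -86.2, 88.3, 48.2, 9.6], 'circ': [488.1, -86.4, 49.3], 'mean': [490.5, -85.9000015258789]}
tray {'n': 1805, 'z': 12.5, 'rect': [487.9, -86.5, 104.1, 105.0, 10.0], 'circ': [488.4, -86.1, 73.3], 'mean': [495.0, -84.19999694824219]}
sq {'n': 2792, 'z': 53.3, 'rect': [488.9, 106.6, 59.3, 58.8, 77.3], 'circ': [489.1, 106.5, 40.2], 'mean': [489.8999938964844, 104.5]}
tray {'n': 1301, 'z': 12.3, 'rect': [489.1, 107.4, 105.9, 105.3, 77.7], 'circ': [489.1, 106.8, 73.0], 'mean': [496.5, 86.69999694824219]}
30.6167 [488.56 -87.92 152.76] yaw -80.0 [ 0.7  0.1 -0.4] 1.0019267453574634
```

View pics/w16.png

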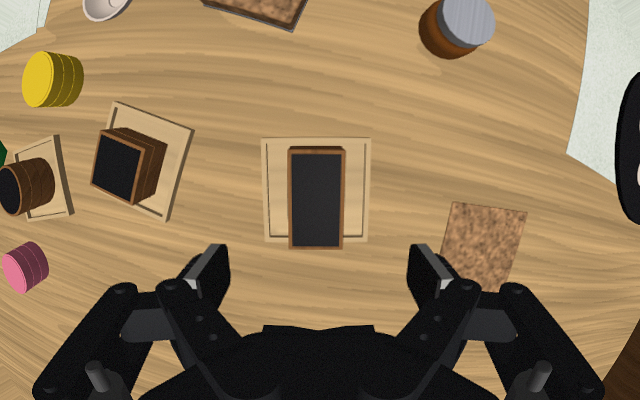

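View pics/s16.png

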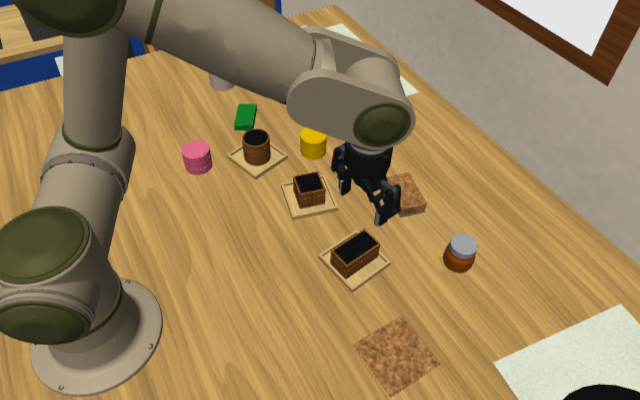

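All three boards sit on their own piles: round at side (256,145), square at (309,187), oblong at (355,252). The cork mat at (397,355) is empty and the bystanders are in place. The gripper is clear, so I'm handing in.

```bash
python3 -c "
from rig import ctrl; print(ctrl.finish_job())"
```

```text
the job is handed in; nothing more can be done
None
```

The round, square and oblong boards each lie on the pile of their own shape, and I handed the job in at about 31 s of the 112 s allowed. I parked the oblong board on the cork mat first. Then I moved the round board, the square board and finally the oblong board to their own piles. I lowered each one until I felt contact, backed off slightly and opened the gripper.

| Board | Offset from centre of its tray | Yaw error | Contact force |
|---|---|---|---|
| Round | about 0.3 mm | – | 9 N |
| Square | about 0.3 mm | about 0.2° | 12 N |
| Oblong | about 0.5 mm | about 0.4° | 6 N |

- **Parking on the mat:** that set-down peaked at about 16 N, the highest push of the run.
- **Bystanders:** the jar, dish and sanding block were never approached. The jar and block look unmoved in the last pictures; the dish was only partly in view there.
- **Disagreements:**
  - The wrist camera's calibration carried a constant offset of about 1.6 mm in y compared with the arm. I found it by looking at boards held in the jaws and corrected for it from the first placement on.
  - One last oblique look gave the square board 0.8 mm off rather than 0.3 mm. I trusted the earlier look from straight above it.
- **Not rechecked:** I last measured the round board right after placing it; the final side picture shows it still on its pile.

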